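# Pin the two plier halves together

## Task

Join the two halves of the stone pliers in the wooden cradle: take the hinge pin from its block, put it through the eye of the loose upper half, and slide that half along the cradle with it by feel until the pin finds the hidden eye of the lower half. Then press the pin fully home past its spring grip and let go, so that it stands upright with its head flat on the upper half and both halves lie flat in the cradle. Press gently throughout; the pin must never be forced.

Things in the scene. Friction and masses are not known exactly. Their poses are not given: they have to be found in the camera images.
- cradle: Fixed light-wood assembly cradle, 58 x 160 x 36 mm (x, y, z). Origin: centre of its underside, on the bench. A 38 mm wide channel runs along its own y between side walls 10 mm thick, whose tops are 36 mm above the bench. The dark steel lower plier half lies fast in it. A slot in the floor lets the pin's end pass.
- lower_top (a point): Point of the cradle on the channel's middle line, 26 mm above the bench: the lower half's flat top (14 mm thick). Its 12 mm eye (1 mm chamfer) is on this line but at an unmeasured place within 5 mm to the -y or +y side of this point. Spring balls half-way down that eye hold the pin: 3 to 10 N to push past; its own weight will not do.
- upper_half: Loose bright steel upper plier half, 36 mm wide, 178 mm long, 14 mm thick, about 0.25 kg, flat in the channel on the lower half, 1 mm play each side. Origin: centre of its eye, at the underside; x and y as the cradle's. It starts 9 to 13 mm to the +y side of the cradle's centre: moving it 4 to 18 mm towards the cradle's -y lines up the eyes.
- upper_eye (a point): Centre of the mouth of the upper half's 12 mm eye, on its top face (1 mm chamfer), 40 mm above the bench when it lies flat; the eye goes straight through, 14 mm deep.
- pin: Loose steel hinge pin, 66 mm long, 0.06 kg. Origin: centre of its lower tip; own z runs up to the head. Shank 10 mm in diameter, 36 mm long, its last 2 mm tapering to a 6 mm flat tip; above it a knurled round head, 18 mm in diameter, 30 mm high, to be gripped. At first it stands in its block, head on the block's top, 45 mm above the bench.
- pin_seat (a point): Centre of the underside of the pin's head, 36 mm above the tip. With the pin home it lies on the upper half's top, 40 mm above the bench, and the tip is 4 mm above the bench.
- pin_block: Fixed darker wooden block, 50 x 50 x 45 mm, with a 12 mm upright hole in its middle that holds the pin at the start. It stands left or right of the cradle. Origin: centre of its underside.

How it is judged:
By the outcome, as a careful person would: the job done as asked, in the order asked, and still so for the second after the job is handed in, with the robot touching nothing.
It also fails if it takes over 54 s, if anything falls off the work surface, if the arm or the gripper's body presses on something with over 40 N, if the wrist force passes 120 N, or if a joint passes its speed limit or range.

## Robot

A 6-joint arm with a two-finger parallel gripper is mounted at the origin on a cart in front of the work surface, level with it; the furniture and walls round the work are solid. World frame = base frame: x ahead of the robot, y to its left, z up, the work surface at z = 0. Lengths are in mm, angles in rad, forces in N, time in s.
With the tool pointing down it reaches from about 375 to 825 mm from the base axis. Payload 5.5 kg.
Tool frame: the origin (TCP) lies midway between the tips of the shut fingers; the grasp point (between the pads) lies 19 mm behind it; z points along the fingers, y is the direction in which the jaws open and shut (so a half turn about z gives the same grasp; the last joint's range is limited). The gripper opens to 85 mm and grips with 20 to 120 N. Pads are 22 mm wide; open, the fingers measure 114 mm over their backs; the gripper's body (76 mm by 85 mm) begins 54 mm behind the grasp point. The pads swing forward as they close: fully open they stand 13 mm farther back than shut.
Start: joints at [1.304, 0.314, -0.047, 1.21, 0, 1.571], TCP at [158.184, 578.768, 205.999] pointing down, gripper open.
Joint ranges: [-2.67, 2.67], [-0.69, 1.73], [-1.03, 1.25], [-2.08, 2.16], [-1.42, 1.45], [-3.14, 3.14]. Speed limits (rad/s): [2.39, 2.39, 3.01, 3.14, 3.14, 3.14].

## Interface

Orientations are given as a unit quaternion [w, x, y, z].
In Python, from plant import telemetry, cams, env gives the robot as it stands. The module is installed in compiled form; this text tells all that it offers.
- The arm moves only by the tool drive_tool, never from a script. Its argument "increments" is a list of rows, each a list of 3 entries, a list of its own where there are three numbers: the shift along the tool's x, y, z in m, then the turn, a rotation vector about the tool's x, y, z in rad, then the opening, from 0 (shut) to 1 (fully open). In form: [[[x, y, z], [wx, wy, wz], fingers], ...]. A call has exactly 5 rows; each row is the pose to reach, as a shift and turn from the pose commanded when the call began, along the tool's axes at that moment; what a row does not reach only later rows make up. A row lasts 1/10 s, in which the tool goes at most 50 mm and 8.59 degrees, less where a joint would pass 70% of its speed; a pose out of reach is approached as far as the arm can. A call with a gripper value outside its range is refused whole. The fingers move at their own pace and stop on an object; "grip_force" is the grip in N (left out, the last holds). Time passes only in rows, so rows that repeat a pose let the fingers close, or fill a call up. It gives the time, the measured TCP pose, the force and the opening at its end, in the units of the state.
- telemetry.state(): the state, without advancing time (a new reading comes with each control period).
- cams.camera(name): name is "scene" or "side" or "wrist"; returns a dict with "img" (480x640x3 uint8, red, green, blue), "camera_matrix" (3x3 intrinsics, pixels), "view" (4x4, takes a point from world to camera coordinates); the wrist camera has in their place "mount" (4x4, takes a point from camera to tool coordinates, whose origin is the TCP and whose axes are the flange's). Camera axes: x right, y down, z forward; pixel columns grow to the right and rows downward; lengths in mm; the calibration is good to about 2 mm. A picture is of the moment at which its call begins: read the wrist's pose just before it. There is no depth.
- env.job_done(): hands the job in, once; it reports no verdict.
The state is a dict: "clock": time; "joints": joint angles; "qd": joint speeds; "joint_torque": joint torques, N m; "eef_pos": TCP position; "orientation": TCP orientation; "contact_force": force on the tool from outside, world axes, zero at the start; "moment": the same for the moment, N m; "width": finger opening in mm.
Only numpy, scipy, OpenCV 4.12 (cv2) and the standard library are available. Lean on these libraries where they do the work, as an engineer would, in place of code of your own. Each camera call takes 0.05 s, during which the arm holds its last target.

## Working session

There is one attempt and no reset: what is moved stays moved. The work goes in short steps, Python scripts to look and compute and a tool call to move; the robot and the scene stay as the last step left them, time stands still between calls to the robot, and variables do not carry over. Pictures are saved under pics/ and viewed, and the job is handed in when it is done.

Besides the shell and the picture viewer there is one more tool, called after "Call:" as name([rows], argument=value, ...), one row to a line, values as JSON. drive_tool: Moves the arm, as the interface text tells. Its arguments: {"type":"object","properties":{"increments":{"type":"array","items":{"type":"array"}},"grip_force":{"type":"number"}},"required":["increments"]}

```bash
mkdir -p pics; python3 - <<'E'
from plant import telemetry, cams
import cv2, json, numpy as np, pickle
s=telemetry.state();print(s)
d={}
for n in ["scene","side","wrist"]:
    c=cams.camera(n);d[n]=c
    cv2.imwrite(f"pics/{n}0.png",c["img"][:,:,::-1])
    print(n,{k:np.round(v,3).tolist() for k,v in c.items() if k!="img"})
pickle.dump((s,d),open("d0.pkl","wb"))
E
```

```text
{'clock': 0.0, 'joints': array([ 1.30399749e+00,  3.14241580e-01, -4.80664976e-02,  1.21016449e+00,
       -1.90965509e-05,  1.57081509e+00]), 'qd': array([-0.00118647, -0.00112717,  0.00151814,  0.00021515, -0.00085534,
       -0.00044744]), 'joint_torque': array([-2.35832224e-03, -5.39588284e+01,  3.39750981e+01,  1.91963307e-02,
       -2.06579180e-04, -2.00727823e-05]), 'eef_pos': array([158.03546469, 578.19188635, 205.13076246]), 'orientation': array([-1.02002152e-04,  1.33013366e-01,  9.91113890e-01, -8.31944483e-04]), 'contact_force': array([-0.27347262,  0.10270465, -0.05939521]), 'moment': array([-0.03103751, -0.05571519,  0.01845946]), 'width': 85.43071102239618}
scene {'camera_matrix': [[495.619, 0.0, 318.316], [0.0, 495.619, 238.05], [0.0, 0.0, 1.0]], 'view': [[0.525, -0.851, -0.003, -270.586], [-0.575, -0.352, -0.738, 337.151], [0.628, 0.389, -0.674, 552.092], [0.0, 0.0, 0.0, 1.0]]}
side {'camera_matrix': [[471.092, 0.0, 317.93], [0.0, 471.092, 233.349], [0.0, 0.0, 1.0]], 'view': [[-0.998, -0.067, 0.01, 499.493], [-0.04, 0.458, -0.888, 57.809], [0.055, -0.886, -0.46, 923.645], [0.0, 0.0, 0.0, 1.0]]}
wrist {'camera_matrix': [[384.029, 0.0, 322.369], [0.0, 384.029, 238.084], [0.0, 0.0, 1.0]], 'mount': [[-0.001, -0.957, -0.289, 75.008], [1.0, -0.001, 0.001, 1.05], [-0.002, -0.289, 0.957, -167.782], [0.0, 0.0, 0.0, 1.0]]}
```

View pics/scene0.png

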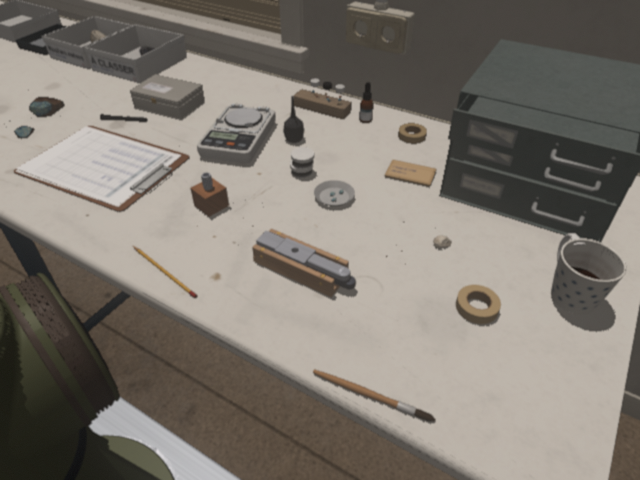

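View pics/side0.png

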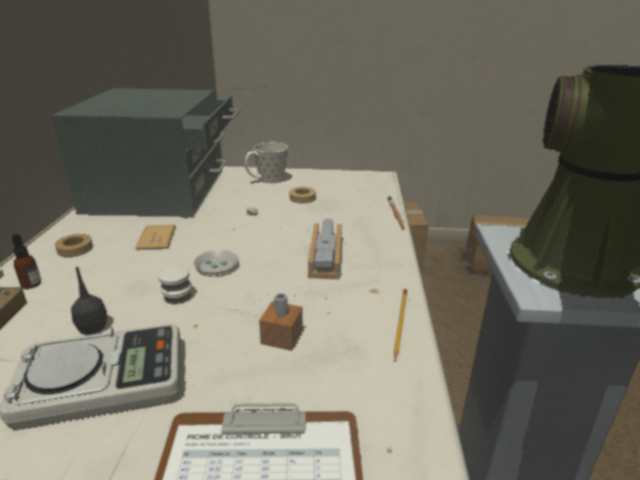

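View pics/wrist0.png

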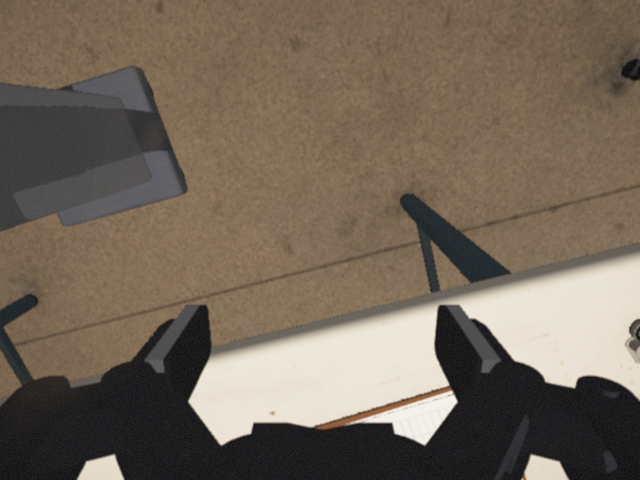

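```bash
cat > h.py <<'E'
import numpy as np, cv2, pickle
from scipy.spatial.transform import Rotation as R
def Rq(q): return R.from_quat([q[1],q[2],q[3],q[0]])
def T(s):
    M=np.eye(4);M[:3,:3]=Rq(s["orientation"]).as_matrix();M[:3,3]=s["eef_pos"];return M
def view(c,s=None):
    return c["view"] if "view" in c else np.linalg.inv(T(s)@c["mount"])
def ray(c,px,z,s=None):
    V=np.linalg.inv(view(c,s));K=c["camera_matrix"]
    d=V[:3,:3]@np.linalg.solve(K,[px[0],px[1],1.]);o=V[:3,3]
    return o+d*(z-o[2])/d[2]
def proj(c,P,s=None):
    P=np.atleast_2d(P).astype(float);p=view(c,s)@np.c_[P,np.ones(len(P))].T
    q=c["camera_matrix"]@p[:3];return (q[:2]/q[2]).T
E
python3 - <<'E'
from h import *
s,d=pickle.load(open("d0.pkl","rb"))
a=d["scene"]["img"][165:300,180:365,::-1];cv2.imwrite("pics/a.png",cv2.resize(a,None,fx=4,fy=4,interpolation=cv2.INTER_CUBIC))
a=d["side"]["img"][210:355,250:360,::-1];cv2.imwrite("pics/b.png",cv2.resize(a,None,fx=4,fy=4,interpolation=cv2.INTER_CUBIC))
E
```

```text
(no output)
```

View pics/a.png

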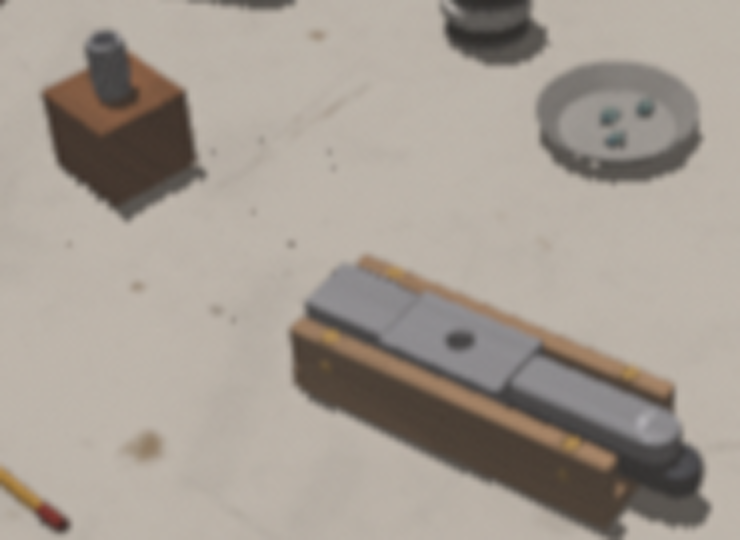

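View pics/b.png

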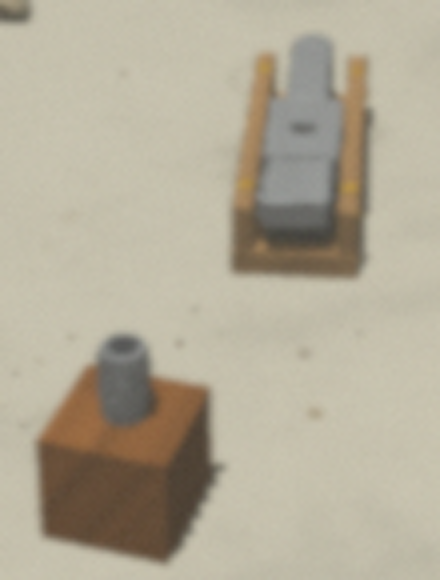

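```bash
python3 - <<'E'
from h import *
s,d=pickle.load(open("d0.pkl","rb"))
A=lambda u,v,z:ray(d["scene"],(u/4+180-.4,v/4+165-.4),z)
B=lambda u,v,z:ray(d["side"],(u/4+250-.4,v/4+210-.4),z)
for n,f,u,v,z in [("pintop",A,106,40,75),("pintop",B,124,342,75),("eye",A,460,341,40),("eye",B,303,127,40)]:print(n,f(u,v,z).round(1))
print("cradle A corners",*[A(u,v,36).round(1) for u,v in [(293,325),(613,465),(673,387),(365,256)]])
print("cradle B corners",*[B(u,v,36).round(1) for u,v in [(233,208),(363,212),(367,55),(259,52)]])
print("block A",*[A(u,v,45).round(1) for u,v in [(43,93),(103,135),(187,95),(130,55)]])
print("block B",*[B(u,v,45).round(1) for u,v in [(38,442),(167,466),(210,388),(92,366)]])
E
```

```text
pintop [537.9 264.1  75. ]
pintop [538.3 262.2  75. ]
eye [483.5  27.3  40. ]
eye [484.9  27.1  40. ]
cradle A corners [457.7  96.5  36. ] [459.2 -62.1  36. ] [510.2 -61.1  36. ] [510.4  96.4  36. ]
cradle B corners [512.5  99.   36. ] [454.1  97.6  36. ] [456.  -62.6  36. ] [512.6 -61.2  36. ]
block A [518.3 293.1  45. ] [508.2 246.1  45. ] [553.5 232.4  45. ] [564.5 277.8  45. ]
block B [567.4 284.3  45. ] [519.3 294.2  45. ] [508.5 246.8  45. ] [555.1 236.4  45. ]
```

```bash
cat >> h.py <<'E'
# commanded pose tracking: pos + yaw az of tool y (deg); tool z straight down
def Rdown(az):
    a=np.radians(az);y=np.array([np.cos(a),np.sin(a),0]);z=np.array([0,0,-1.]);x=np.cross(y,z)
    return np.c_[x,y,z]
def delta(p,az,p2,az2):
    Rm=Rdown(az);d=Rm.T@(np.array(p2)-np.array(p))/1000
    rv=R.from_matrix(Rm.T@Rdown(az2)).as_rotvec()
    print("shift",d.round(4),"turn",rv.round(4))
E
python3 - <<'E'
from h import *
s,d=pickle.load(open("d0.pkl","rb"))
print(T(s)[:3,:3].round(3), Rdown(74.71).round(3))
delta([158.184,578.768,206],74.71,[538,263,160],90)
E
```

```text
[[-0.965  0.264 -0.   ]
 [ 0.264  0.965 -0.002]
 [-0.    -0.002 -1.   ]] [[-0.965  0.264  0.   ]
 [ 0.264  0.965  0.   ]
 [ 0.     0.    -1.   ]]
shift [-0.4496 -0.2044  0.046 ] turn [ 0.      0.     -0.2669]
```

Call:
drive_tool([
  [[-0.036, -0.016, 0], [0, 0, -0.03], 1],
  [[-0.072, -0.033, 0], [0, 0, -0.06], 1],
  [[-0.108, -0.049, 0], [0, 0, -0.09], 1],
  [[-0.144, -0.065, 0], [0, 0, -0.12], 1],
  [[-0.18, -0.082, 0], [0, 0, -0.1469], 1],
], grip_force=40)

```text
clock: 0.65
eef_pos: [311.1, 451.0, 205.8]
orientation: [-0.0, 0.059, 0.998, -0.0]
contact_force: [1.0, 0.4, 0.2]
width: 85.4
```

```bash
python3 - <<'E'
from h import *
from plant import telemetry
s=telemetry.state();print(s["clock"],s["joints"].round(3),s["eef_pos"].round(1),s["qd"].round(2))
az=74.71+np.degrees(.1469);p=np.array([158.184,578.768,206])+Rdown(74.71)@[-180,-82,0];print(p,az,T(s)[:3,1])
delta(p,az,[538,263,160],90)
E
```

```text
0.65 [ 0.967  0.216 -0.176  1.18  -0.     1.085] [311.1 451.  205.8] [-0.72 -0.1  -0.13 -0.03 -0.   -0.97]
[310.18883718 452.20367061 206.        ] 83.12675001047178 [ 1.18111964e-01  9.93000244e-01 -2.82092791e-04]
shift [-0.2488 -0.1606  0.046 ] turn [ 0.    0.   -0.12]
```

Call:
drive_tool([
  [[-0.034, -0.022, 0.008], [0, 0, -0.03], 1],
  [[-0.068, -0.044, 0.016], [0, 0, -0.06], 1],
  [[-0.1, -0.066, 0.024], [0, 0, -0.09], 1],
  [[-0.135, -0.088, 0.032], [0, 0, -0.12], 1],
  [[-0.17, -0.11, 0.046], [0, 0, -0.12], 1],
])

```text
clock: 1.15
eef_pos: [467.3, 321.7, 160.2]
orientation: [0.001, -0.0, 1.0, 0.0]
contact_force: [0.4, -0.3, 0.2]
width: 85.0
```

```bash
python3 - <<'E'
from h import *
p=np.array([310.189,452.204,206])+Rdown(83.127)@[-170,-110,46];az=83.127+np.degrees(.12);print(p,az)
delta(p,az,[538,263,160],90)
E
```

```text
[465.80376366 322.65074713 160.        ] 90.00249354156988
shift [-0.0722 -0.0597  0.    ] turn [0. 0. 0.]
```

Call:
drive_tool([
  [[-0.03, -0.025, 0], [0, 0, 0], 1],
  [[-0.055, -0.045, 0], [0, 0, 0], 1],
  [[-0.0722, -0.0597, 0], [0, 0, 0], 1],
  [[-0.0722, -0.0597, 0], [0, 0, 0], 1],
  [[-0.0722, -0.0597, 0], [0, 0, 0], 1],
])

```text
clock: 1.65
eef_pos: [537.8, 262.6, 159.5]
orientation: [-0.001, 0.0, 1.0, -0.0]
contact_force: [-0.4, 0.3, -0.9]
width: 85.3
```

```bash
python3 - <<'E'
from h import *
from plant import telemetry, cams
s=telemetry.state();c=cams.camera("wrist");pickle.dump((s,c),open("d1.pkl","wb"))
print(s["eef_pos"],s["joints"].round(3),s["orientation"])
im=c["img"][:,:,::-1].copy()
cv2.imwrite("pics/w1.png",im)
for P in [[538,263,75],[538,263,45]]:print(proj(c,P,s))
E
```

```text
[537.77613239 262.63621771 159.53079907] [ 0.454  0.333 -0.127  1.112  0.     0.455] [-5.76446566e-04  4.91460602e-04  9.99999713e-01 -2.43979947e-05]
[[320.45734786 236.38725973]]
[[320.57145653 225.18409567]]
```

View pics/w1.png

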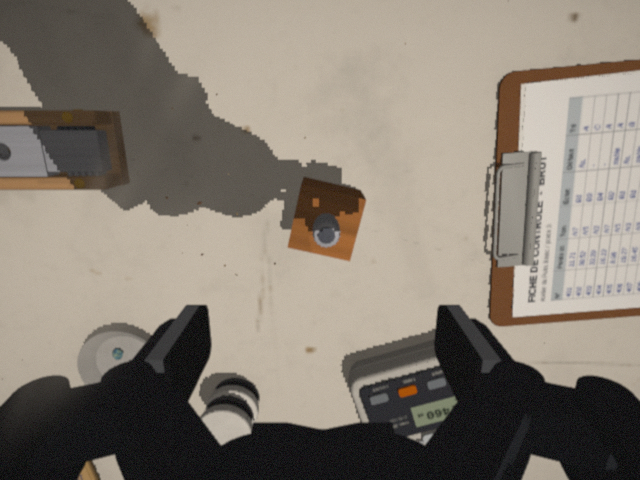

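```bash
python3 - <<'E'
from h import *
s,c=pickle.load(open("d1.pkl","rb"))
im=c["img"][:,:,::-1]
cv2.imwrite("pics/w1z.png",cv2.resize(im[165:275,275:385],None,fx=5,fy=5,interpolation=cv2.INTER_CUBIC))
cv2.imwrite("pics/w1f.png",cv2.resize(im[290:400,130:520],None,fx=2,fy=2,interpolation=cv2.INTER_CUBIC))
print(proj(c,[537.8,262.6,159.5],s),proj(c,[537.8,262.6,172],s))
E
```

```text
[[319.09816273 286.535331  ]] [[318.92109864 298.06403365]]
```

View pics/w1z.png

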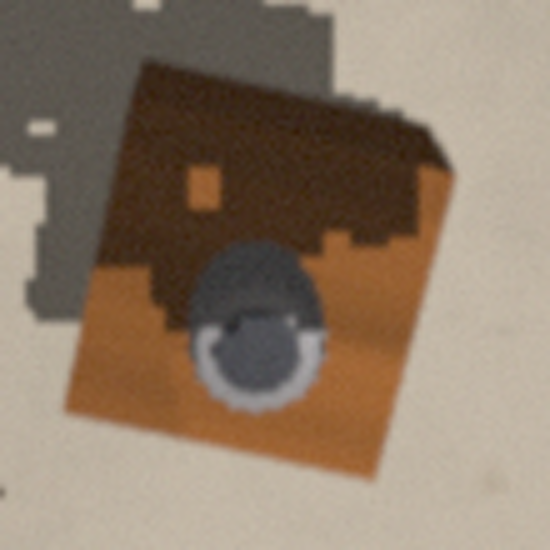

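View pics/w1f.png

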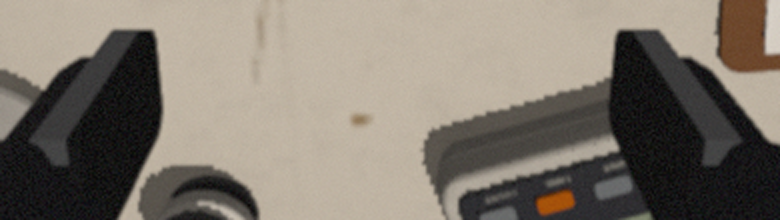

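Call:
drive_tool([
  [[0.001, 0.0017, 0.02], [0, 0, 0], 1],
  [[0.001, 0.0017, 0.04], [0, 0, 0], 1],
  [[0.001, 0.0017, 0.06], [0, 0, 0], 0.6],
  [[0.001, 0.0017, 0.07], [0, 0, 0], 0.6],
  [[0.001, 0.0017, 0.07], [0, 0, 0], 0.6],
])

```text
clock: 2.2
eef_pos: [535.2, 264.8, 88.6]
orientation: [-0.001, -0.001, 1.0, -0.001]
contact_force: [-1.1, 0.6, 0.0]
width: 51.2
```

```bash
python3 - <<'E'
from h import *
from plant import telemetry, cams
s=telemetry.state();c=cams.camera("wrist");pickle.dump((s,c),open("d2.pkl","wb"))
print(s["eef_pos"],s["width"])
im=c["img"][:,:,::-1].copy()
cv2.imwrite("pics/w2.png",im)
for P in [[537,264.3,75],[537,264.3,45]]:print(proj(c,P,s))
E
```

```text
[535.15277601 264.83440456  88.61497766] 51.18429334495139
[[318.32008967 278.96703446]]
[[318.80057329 259.02657811]]
```

View pics/w2.png

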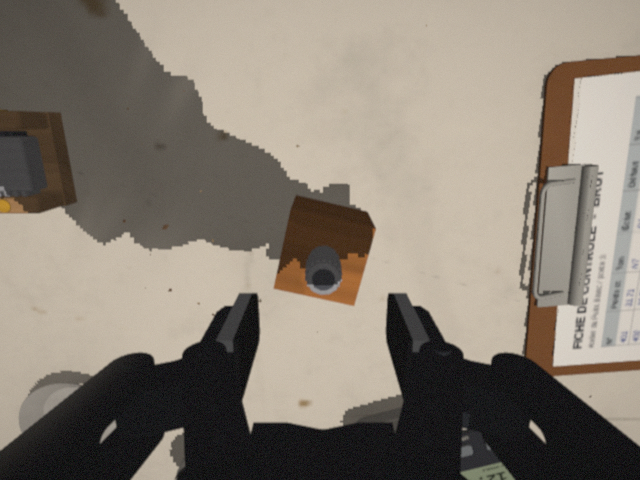

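Call:
drive_tool([
  [[0, 0, 0.015], [0, 0, 0], 0.5],
  [[0, 0, 0.028], [0, 0, 0], 0.5],
  [[0, 0, 0.038], [0, 0, 0], 0.5],
  [[0, 0, 0.0405], [0, 0, 0], 0.5],
  [[0, 0, 0.0405], [0, 0, 0], 0.5],
])

```text
clock: 2.75
eef_pos: [536.7, 264.5, 49.1]
orientation: [-0.0, -0.0, 1.0, -0.0]
contact_force: [-0.2, -0.4, 0.0]
width: 42.6
```

Call:
drive_tool([
  [[0, 0, 0], [0, 0, 0], 0.3],
  [[0, 0, 0], [0, 0, 0], 0.15],
  [[0, 0, 0], [0, 0, 0], 0],
  [[0, 0, 0], [0, 0, 0], 0],
  [[0, 0, 0], [0, 0, 0], 0],
], grip_force=40)

```text
clock: 3.25
eef_pos: [537.2, 264.7, 49.8]
orientation: [0.0, -0.0, 1.0, 0.0]
contact_force: [-0.3, 1.0, 1.4]
width: 0.1
```

```bash
python3 - <<'E'
from h import *
from plant import telemetry, cams
s=telemetry.state();print(s["eef_pos"],s["width"],s["contact_force"])
for n in ["wrist","side"]:
    c=cams.camera(n);cv2.imwrite(f"pics/{n}3.png",c["img"][:,:,::-1])
a=c["img"][210:360,220:370,::-1];cv2.imwrite("pics/side3z.png",cv2.resize(a,None,fx=4,fy=4,interpolation=cv2.INTER_CUBIC))
E
```

```text
[537.23440795 264.74886097  49.77901553] 0.10803632413827627 [-0.33736233  0.97990766  1.40843483]
```

View pics/wrist3.png

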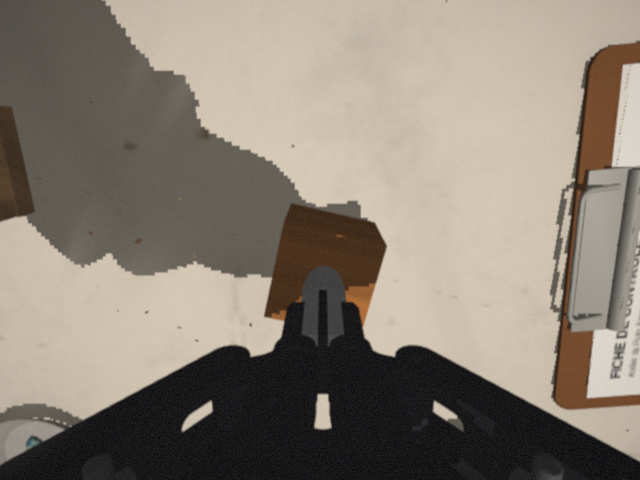

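View pics/side3.png

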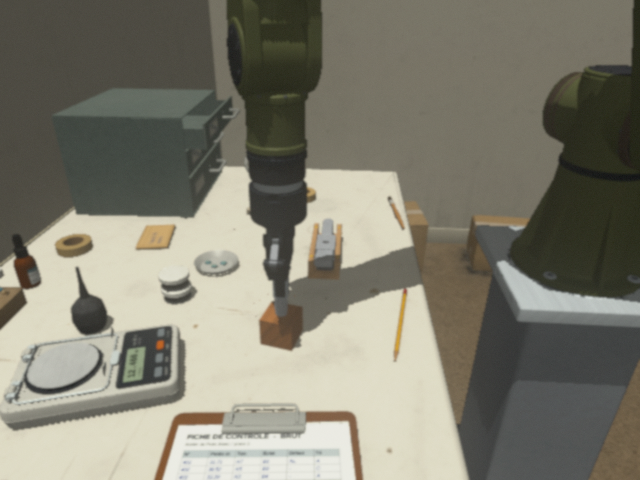

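```bash
python3 - <<'E'
import cv2
i=cv2.imread("pics/wrist3.png")[190:370,230:410];cv2.imwrite("pics/w3z.png",cv2.resize(i,None,fx=4,fy=4,interpolation=cv2.INTER_CUBIC))
E
```

```text
(no output)
```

View pics/w3z.png

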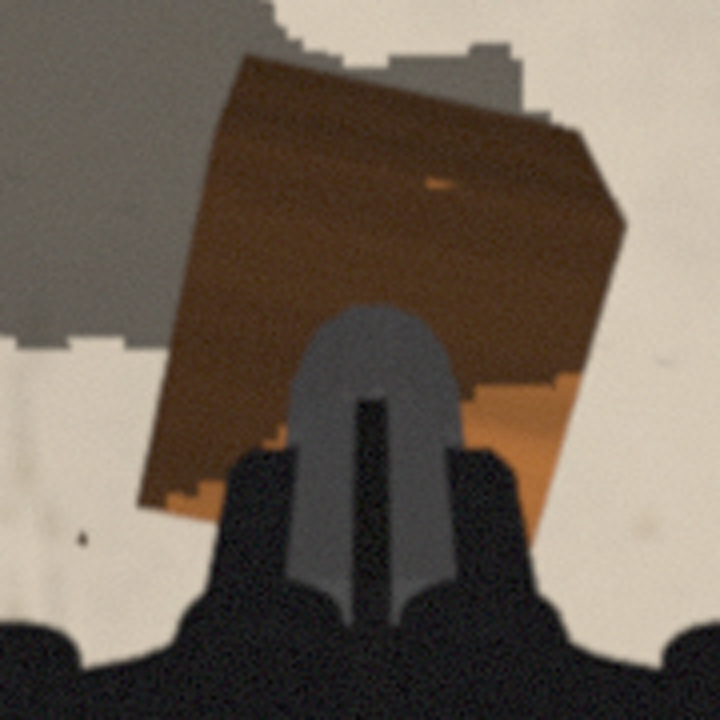

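View pics/side3z.png

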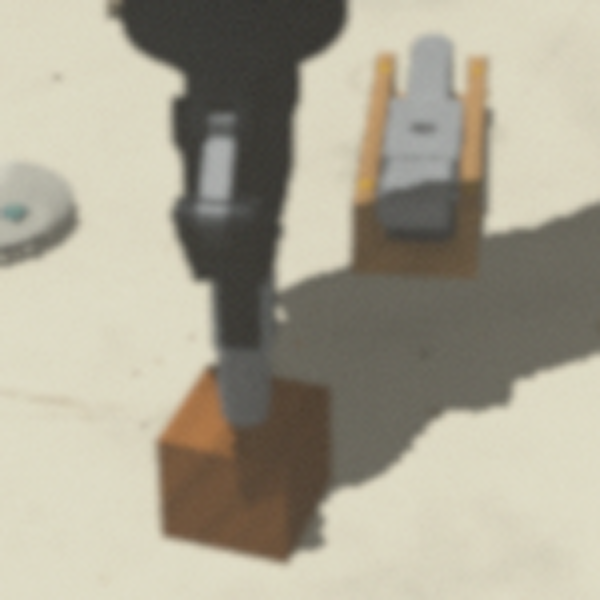

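Call:
drive_tool([
  [[0, 0, 0], [0, 0, 0], 0.4],
  [[0, 0, 0], [0, 0, 0], 0.4],
  [[0, 0, 0], [0, 0, 0], 0.4],
  [[0, 0, 0.004], [0, 0, 0], 0.4],
  [[0, 0, 0.008], [0, 0, 0], 0.4],
])

```text
clock: 3.85
eef_pos: [536.9, 264.6, 41.0]
orientation: [-0.0, -0.0, 1.0, -0.0]
contact_force: [-0.3, -0.1, 0.3]
width: 34.5
```

```bash
python3 - <<'E'
from h import *
from plant import telemetry, cams
s=telemetry.state();print(s["eef_pos"],s["width"],s["contact_force"])
for n in ["wrist","side","scene"]:
    c=cams.camera(n);cv2.imwrite(f"pics/{n}4.png",c["img"][:,:,::-1])
    r={"wrist":(190,230,200),"side":(210,220,150),"scene":(130,150,120)}[n]
    a=c["img"][r[0]:r[0]+r[2],r[1]:r[1]+r[2],::-1];cv2.imwrite(f"pics/{n}4z.png",cv2.resize(a,(600,600),interpolation=cv2.INTER_CUBIC))
E
```

```text
[536.89423153 264.61167248  41.01223998] 34.48312207740334 [-0.28829675 -0.09841962  0.25952666]
```

View pics/wrist4z.png

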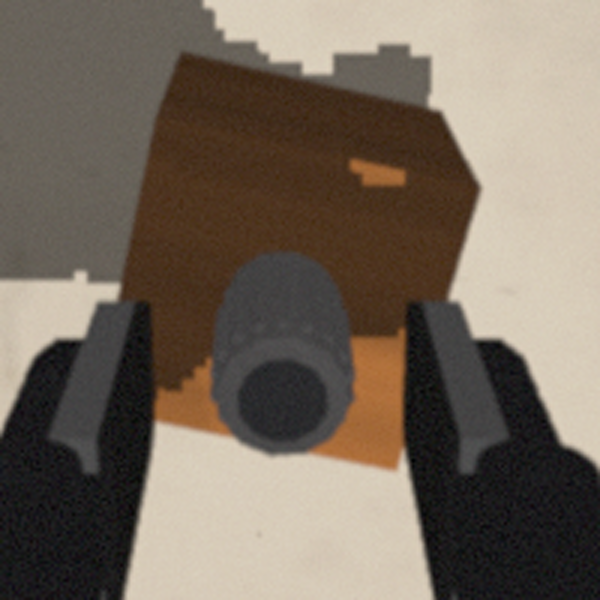

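View pics/scene4z.png

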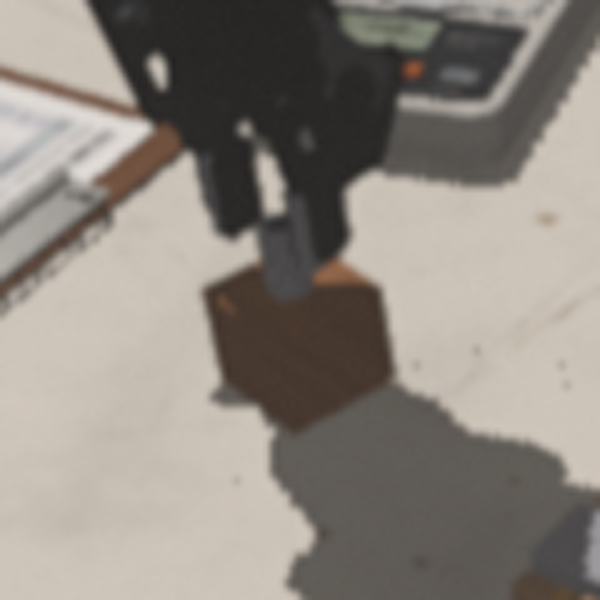

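View pics/side4z.png

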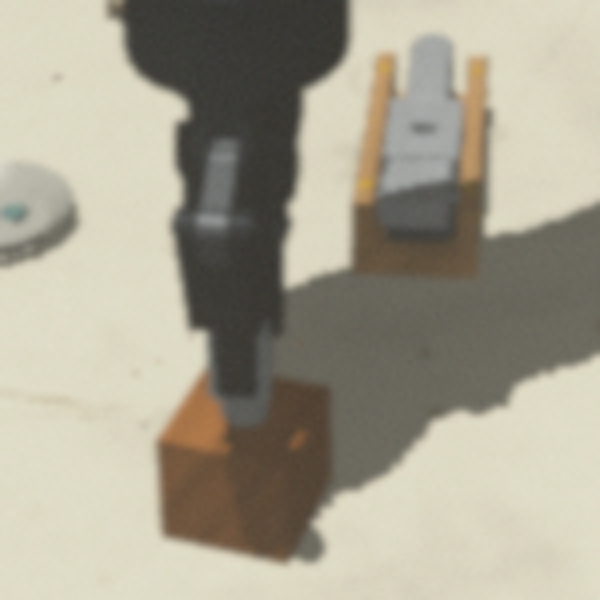

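Call:
drive_tool([
  [[0, 0, 0.003], [0, 0, 0], 0.4],
  [[0, 0, 0.006], [0, 0, 0], 0.4],
  [[0, 0, 0.009], [0, 0, 0], 0.4],
  [[0, 0, 0.01], [0, 0, 0], 0.4],
  [[0, 0, 0.01], [0, 0, 0], 0.4],
])

```text
clock: 4.5
eef_pos: [536.8, 264.6, 31.2]
orientation: [-0.0, -0.0, 1.0, -0.0]
contact_force: [0.6, 0.3, -0.6]
width: 34.0
```

```bash
python3 - <<'E'
from h import *
from plant import telemetry, cams
s=telemetry.state();print(s["eef_pos"],s["width"],s["contact_force"])
for n in ["side","scene"]:
    c=cams.camera(n)
    r={"wrist":(190,230,200),"side":(280,250,80),"scene":(150,170,80)}[n]
    a=c["img"][r[0]:r[0]+r[2],r[1]:r[1]+r[2],::-1];cv2.imwrite(f"pics/{n}5z.png",cv2.resize(a,(500,500),interpolation=cv2.INTER_CUBIC))
cv2.imwrite("pics/c5.png",cv2.hconcat([cv2.imread(f"pics/{n}5z.png")[:,:400] for n in ["side","scene"]]))
E
```

```text
[536.80899452 264.58139387  31.21936852] 33.960308285940584 [ 0.59794557  0.28286138 -0.61589258]
```

View pics/c5.png

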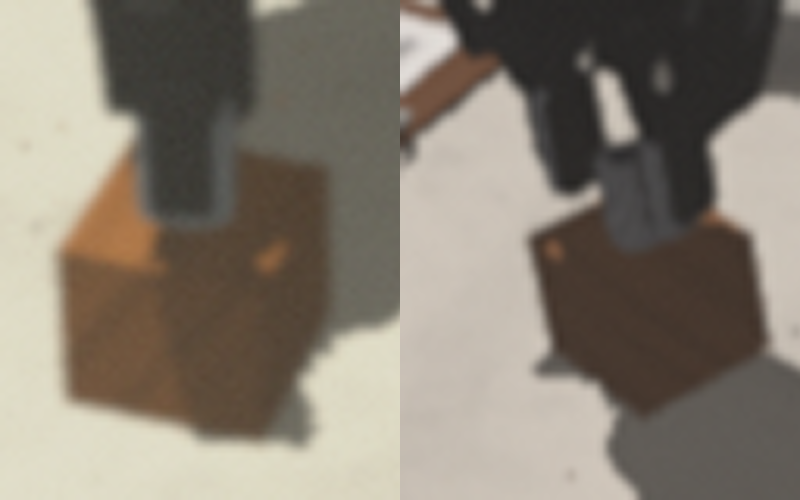

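Call:
drive_tool([
  [[0, 0, 0], [0, 0, 0], 0.3],
  [[0, 0, 0], [0, 0, 0], 0.2],
  [[0, 0, 0], [0, 0, 0], 0.1],
  [[0, 0, 0], [0, 0, 0], 0.1],
  [[0, 0, 0], [0, 0, 0], 0.1],
], grip_force=40)

```text
clock: 5.1
eef_pos: [537.2, 264.8, 31.8]
orientation: [0.0, -0.0, 1.0, 0.0]
contact_force: [-0.8, 0.1, 3.1]
width: 16.1
```

```bash
python3 - <<'E'
from h import *
from plant import telemetry, cams
s=telemetry.state();print(s["eef_pos"],s["width"],s["contact_force"],s["moment"])
E
```

```text
[537.18210154 264.77416981  31.77155132] 16.093913038544805 [-0.80910826  0.08842285  3.08998045] [-0.0624701   0.11353922  0.01190812]
```

Call:
drive_tool([
  [[0, 0, -0.003], [0, 0, 0], 0],
  [[0, 0, -0.008], [0, 0, 0], 0],
  [[0, 0, -0.015], [0, 0, 0], 0],
  [[0, 0, -0.022], [0, 0, 0], 0],
  [[0, 0, -0.022], [0, 0, 0], 0],
])

```text
clock: 5.6
eef_pos: [538.0, 265.2, 55.0]
orientation: [0.001, -0.0, 1.0, 0.001]
contact_force: [0.2, 0.5, -1.0]
width: 16.3
```

```bash
python3 - <<'E'
from h import *
from plant import telemetry, cams
s=telemetry.state();print(s["eef_pos"],s["width"],s["contact_force"])
for n in ["wrist","side","scene"]:
    c=cams.camera(n)
    r={"wrist":(220,240,170),"side":(240,230,120),"scene":(140,160,100)}[n]
    a=c["img"][r[0]:r[0]+r[2],r[1]:r[1]+r[2],::-1];cv2.imwrite(f"pics/{n}6z.png",cv2.resize(a,(400,400),interpolation=cv2.INTER_CUBIC))
cv2.imwrite("pics/c6.png",cv2.hconcat([cv2.imread(f"pics/{n}6z.png")[:,:400] for n in ["side","scene"]]))
E
```

```text
[538.01903532 265.17823215  55.00930427] 16.299131223882046 [ 0.18214696  0.5127104  -1.02580857]
```

View pics/c6.png

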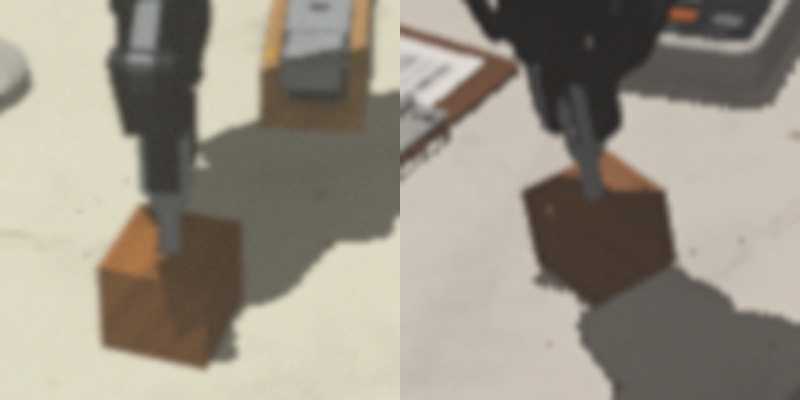

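View pics/wrist6z.png

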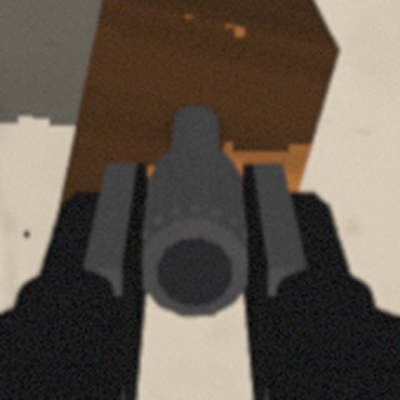

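```bash
python3 - <<'E'
from h import *
from plant import telemetry
s=telemetry.state()
_,c=pickle.load(open("d2.pkl","rb"))
print(ray(c,(322.5,335.2),s["eef_pos"][2]+43.2,s), s["eef_pos"])
s1,c1=pickle.load(open("d1.pkl","rb"))
print("w1",ray(c1,(326.2,233.6),75,s1),s1["eef_pos"])
E
```

```text
[537.17911617 266.17021371  96.74844643] [537.01056923 264.68745159  53.54844643]
w1 [536.02183011 266.93443853  75.        ] [537.77613239 262.63621771 159.53079907]
```

Call:
drive_tool([
  [[0, 0, -0.015], [0, 0, 0], 0],
  [[0, 0, -0.035], [0, 0, 0], 0],
  [[0.004, -0.015, -0.047], [0, 0, 0], 0],
  [[0.012, -0.045, -0.05], [0, 0, 0], 0],
  [[0.02, -0.08, -0.05], [0, 0, 0], 0],
])

```text
clock: 6.25
eef_pos: [516.9, 183.7, 104.0]
orientation: [0.001, -0.001, 1.0, 0.0]
contact_force: [-0.4, -0.7, -0.7]
width: 16.2
```

Call:
drive_tool([
  [[0.008, -0.035, 0], [0, 0, 0], 0],
  [[0.016, -0.07, 0], [0, 0, 0], 0],
  [[0.024, -0.105, 0], [0, 0, 0], 0],
  [[0.03, -0.135, 0], [0, 0, 0], 0],
  [[0.033, -0.157, 0], [0, 0, 0], 0],
])

```text
clock: 6.75
eef_pos: [482.2, 25.1, 103.2]
orientation: [-0.0, 0.001, 1.0, -0.0]
contact_force: [0.3, -0.4, -0.3]
width: 16.6
```

Call:
drive_tool([
  [[0, 0, 0], [0, 0, 0], 0],
  [[0, 0, 0], [0, 0, 0], 0],
  [[0, 0, 0], [0, 0, 0], 0],
  [[0, 0, 0], [0, 0, 0], 0],
  [[0, 0, 0], [0, 0, 0], 0],
])

```text
clock: 7.25
eef_pos: [484.1, 28.4, 103.4]
orientation: [-0.0, -0.001, 1.0, 0.0]
contact_force: [-0.3, -0.5, -1.0]
width: 16.2
```

```bash
python3 - <<'E'
from h import *
from plant import telemetry, cams
s=telemetry.state();c=cams.camera("wrist");pickle.dump((s,c),open("d3.pkl","wb"))
print(s["clock"],s["eef_pos"],s["width"],s["contact_force"],s["joints"].round(2))
cv2.imwrite("pics/w7.png",c["img"][:,:,::-1])
for P in [[484,27,40],[484,17,36]]:print(proj(c,P,s))
E
```

```text
7.25 [484.07415825  28.35590334 103.40692513] 16.208818942709392 [-0.26212589 -0.45383078 -1.01684285] [ 0.06  0.17 -0.48  0.92  0.    0.06]
[[317.626755   245.31521651]]
[[302.12074214 243.40695595]]
```

View pics/w7.png

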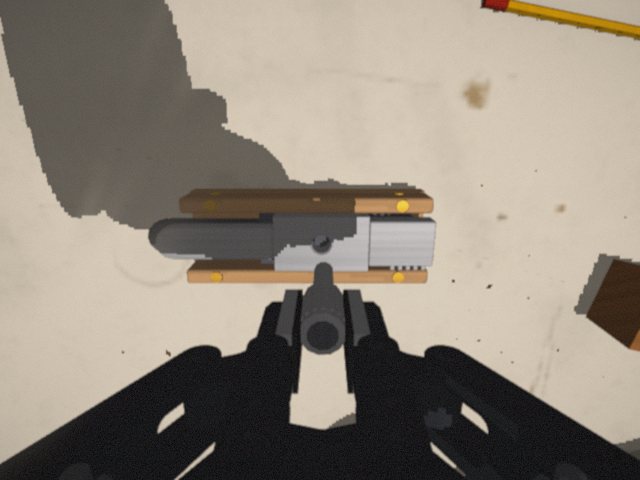

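```bash
python3 - <<'E'
from h import *
s,c=pickle.load(open("d3.pkl","rb"))
cv2.imwrite("pics/w7z.png",cv2.resize(c["img"][215:360,260:390,::-1],None,fx=5,fy=5,interpolation=cv2.INTER_CUBIC))
E
```

```text
(no output)
```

View pics/w7z.png

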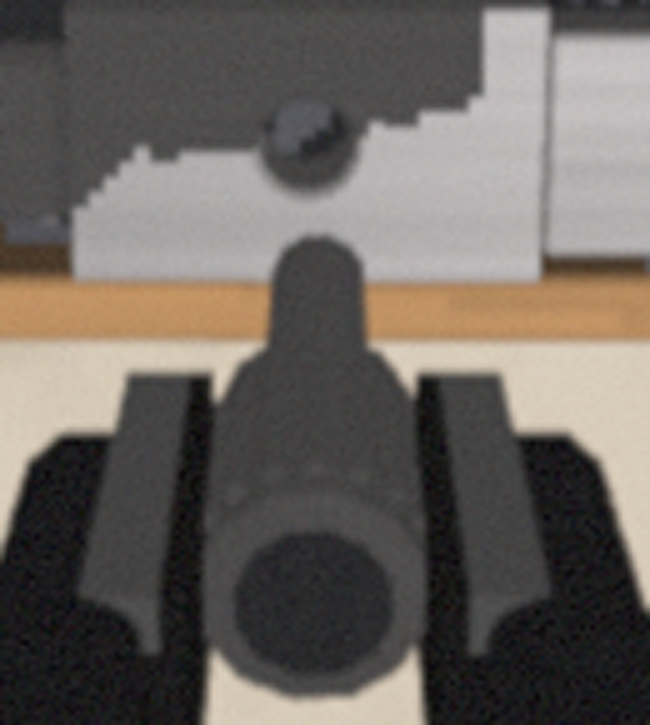

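```bash
python3 - <<'E'
from h import *
s,c=pickle.load(open("d3.pkl","rb"))
e=s["eef_pos"]
print("head",ray(c,(322.6,333.0),e[2]+43.2,s)-e,"eye",ray(c,(321.6,244),40,s)-e)
# shank lower edge proj if pin at head xy
h=ray(c,(322.6,333.0),e[2]+43.2,s)
for r,z in [(5,-20.8),(3,-22.8),(0,-22.8),(9,13.2)]:
    print(r,z,proj(c,[h[0]-r,h[1],e[2]+z],s))
# cradle corners from wrist image
for u,v in [(180,196),(432,196),(187,278),(427,278)]:print(ray(c,(u,v),36,s).round(1))
E
```

```text
head [-0.73407833  1.51640487 43.2       ] eye [ -0.94646763   1.157239   -63.40692513]
5 -20.8 [[322.29138254 260.0617119 ]]
3 -22.8 [[322.28348232 262.32037313]]
0 -22.8 [[322.28182998 267.62810778]]
9 13.2 [[322.43423105 278.32175998]]
[453.2 -58.1  36. ]
[453.2  97.9  36. ]
[507.9 -59.3  36. ]
[508.   99.2  36. ]
```

Call:
drive_tool([
  [[0.0005, -0.0003, 0.012], [0, 0, 0], 0],
  [[0.0005, -0.0003, 0.024], [0, 0, 0], 0],
  [[0.0005, -0.0003, 0.034], [0, 0, 0], 0],
  [[0.0005, -0.0003, 0.037], [0, 0, 0], 0],
  [[0.0005, -0.0003, 0.037], [0, 0, 0], 0],
])

```text
clock: 7.8
eef_pos: [482.7, 27.3, 65.5]
orientation: [-0.001, -0.0, 1.0, -0.0]
contact_force: [-0.3, 0.5, -0.2]
width: 16.0
```

```bash
python3 - <<'E'
from h import *
from plant import telemetry, cams
s=telemetry.state();c=cams.camera("wrist");pickle.dump((s,c),open("d4.pkl","wb"))
print(s["clock"],s["eef_pos"],s["width"],s["contact_force"])
cv2.imwrite("pics/w8z.png",cv2.resize(c["img"][215:360,260:390,::-1],None,fx=4,fy=4,interpolation=cv2.INTER_CUBIC))
c=cams.camera("scene");cv2.imwrite("pics/s8z.png",cv2.resize(c["img"][190:290,240:360,::-1],None,fx=5,fy=5,interpolation=cv2.INTER_CUBIC))
E
```

```text
7.8 [482.66799341  27.31121323  65.48456337] 16.01362117145359 [-0.3451444   0.51359486 -0.19381496]
```

View pics/w8z.png

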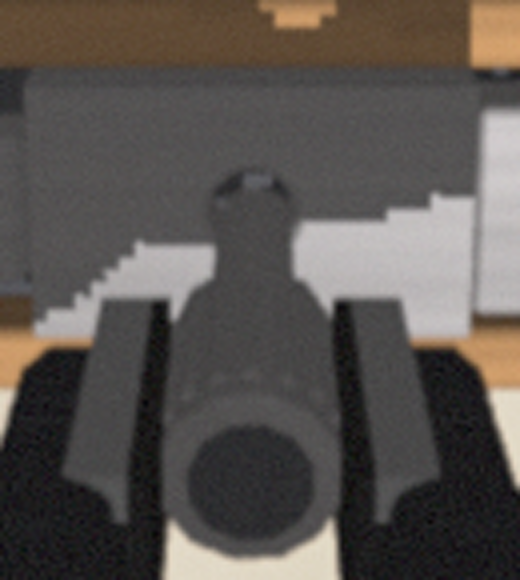

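View pics/s8z.png

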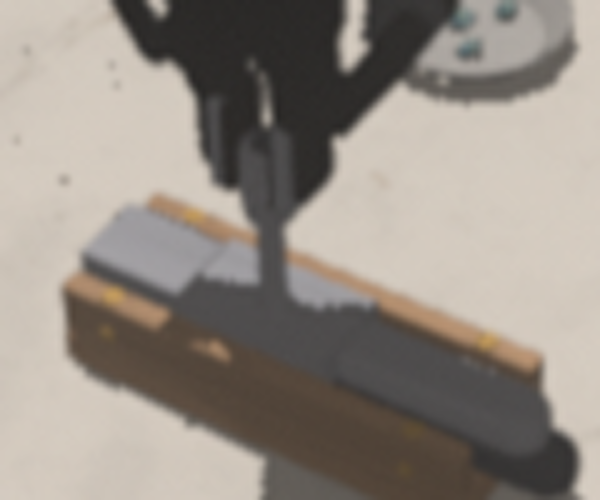

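Call:
drive_tool([
  [[0, 0, 0.002], [0, 0, 0], 0],
  [[0, 0, 0.004], [0, 0, 0], 0],
  [[0, 0, 0.006], [0, 0, 0], 0],
  [[0, 0, 0.008], [0, 0, 0], 0],
  [[0, 0, 0.008], [0, 0, 0], 0],
])

```text
clock: 8.4
eef_pos: [483.3, 27.3, 58.2]
orientation: [-0.0, -0.0, 1.0, -0.0]
contact_force: [-0.6, -0.4, 0.4]
width: 16.2
```

```bash
cat > st.py <<'E'
from plant import telemetry
s=telemetry.state();print(round(s["clock"],2),s["eef_pos"].round(2),"F",s["contact_force"].round(2),"M",s["moment"].round(3),"q",s["orientation"].round(4),"w",round(s["width"],1))
E
python3 st.py
```

```text
8.4 [483.28  27.34  58.21] F [-0.56 -0.38  0.45] M [ 0.082  0.009 -0.01 ] q [-2.e-04 -0.e+00  1.e+00 -0.e+00] w 16.2
```

Call:
drive_tool([
  [[0, 0, 0.002], [0, 0, 0], 0],
  [[0, 0, 0.004], [0, 0, 0], 0],
  [[0, 0, 0.006], [0, 0, 0], 0],
  [[0, 0, 0.007], [0, 0, 0], 0],
  [[0, 0, 0.007], [0, 0, 0], 0],
])

```text
clock: 8.9
eef_pos: [483.4, 27.3, 51.3]
orientation: [-0.0, -0.0, 1.0, -0.0]
contact_force: [0.2, -0.5, -0.6]
width: 16.1
```

Call:
drive_tool([
  [[0, 0, 0.0005], [0, 0, 0], 0],
  [[0, 0, 0.001], [0, 0, 0], 0],
  [[0, 0, 0.0015], [0, 0, 0], 0],
  [[0, 0, 0.002], [0, 0, 0], 0],
  [[0, 0, 0.002], [0, 0, 0], 0],
])

```text
clock: 9.4
eef_pos: [483.5, 27.4, 49.4]
orientation: [-0.0, -0.0, 1.0, 0.0]
contact_force: [1.0, -0.8, -1.1]
width: 16.2
```

Call:
drive_tool([
  [[0, 0, 0.0004], [0, 0, 0], 0],
  [[0, 0, 0.0008], [0, 0, 0], 0],
  [[0, 0, 0.0012], [0, 0, 0], 0],
  [[0, 0, 0.0012], [0, 0, 0], 0],
  [[0, 0, 0.0012], [0, 0, 0], 0],
])

```text
clock: 9.9
eef_pos: [483.8, 27.4, 48.6]
orientation: [0.0, -0.0, 1.0, 0.0]
contact_force: [-0.5, 0.1, 4.6]
width: 16.3
```

Call:
drive_tool([
  [[0, -0.0005, 0], [0, 0, 0], 0],
  [[0, -0.001, 0], [0, 0, 0], 0],
  [[0, -0.0015, 0], [0, 0, 0], 0],
  [[0, -0.002, 0], [0, 0, 0], 0],
  [[0, -0.002, 0], [0, 0, 0], 0],
])

```text
clock: 10.4
eef_pos: [483.9, 26.1, 48.6]
orientation: [0.0, -0.0, 1.0, 0.001]
contact_force: [-0.5, 3.4, 5.0]
width: 16.1
```

Call:
drive_tool([
  [[0, -0.0005, 0], [0, 0, 0], 0],
  [[0, -0.001, 0], [0, 0, 0], 0],
  [[0, -0.0015, 0], [0, 0, 0], 0],
  [[0, -0.002, 0], [0, 0, 0], 0],
  [[0, -0.002, 0], [0, 0, 0], 0],
])

```text
clock: 10.9
eef_pos: [483.9, 24.7, 48.5]
orientation: [0.0, -0.0, 1.0, 0.002]
contact_force: [-0.8, 6.3, 4.6]
width: 16.4
```

Call:
drive_tool([
  [[0, -0.0005, 0], [0, 0, 0], 0],
  [[0, -0.001, 0], [0, 0, 0], 0],
  [[0, -0.0015, 0], [0, 0, 0], 0],
  [[0, -0.002, 0], [0, 0, 0], 0],
  [[0, -0.002, 0], [0, 0, 0], 0],
])

```text
clock: 11.4
eef_pos: [484.0, 22.7, 48.6]
orientation: [0.0, -0.0, 1.0, 0.002]
contact_force: [0.5, 5.7, 4.9]
width: 16.2
```

```bash
python3 st.py; python3 - <<'E'
from h import *
from plant import telemetry, cams
s=telemetry.state();c=cams.camera("wrist");pickle.dump((s,c),open("d5.pkl","wb"))
cv2.imwrite("pics/w9.png",c["img"][:,:,::-1])
cv2.imwrite("pics/w9z.png",cv2.resize(c["img"][180:360,220:420,::-1],None,fx=4,fy=4,interpolation=cv2.INTER_CUBIC))
E
```

```text
11.4 [483.95  22.73  48.55] F [0.51 5.68 4.87] M [ 1.437 -0.006  0.011] q [ 3.0e-04 -4.0e-04  1.0e+00  1.5e-03] w 16.2
```

View pics/w9z.png

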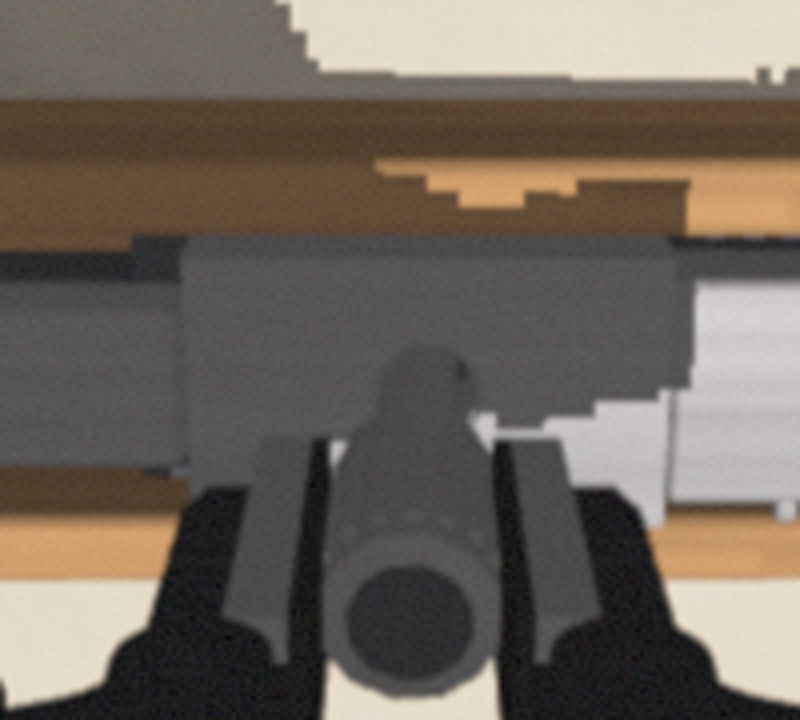

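Call:
drive_tool([
  [[0, -0.0005, 0], [0, 0, 0], 0],
  [[0, -0.001, 0], [0, 0, 0], 0],
  [[0, -0.0015, 0], [0, 0, 0], 0],
  [[0, -0.002, 0], [0, 0, 0], 0],
  [[0, -0.002, 0], [0, 0, 0], 0],
])

```text
clock: 11.95
eef_pos: [483.9, 20.6, 48.5]
orientation: [0.0, -0.0, 1.0, 0.001]
contact_force: [0.7, 6.1, 3.9]
width: 16.6
```

Call:
drive_tool([
  [[0, -0.0005, 0], [0, 0, 0], 0],
  [[0, -0.001, 0], [0, 0, 0], 0],
  [[0, -0.0015, 0], [0, 0, 0], 0],
  [[0, -0.002, 0], [0, 0, 0], 0],
  [[0, -0.002, 0], [0, 0, 0], 0],
])

```text
clock: 12.45
eef_pos: [483.4, 17.3, 48.1]
orientation: [-0.0, -0.0, 1.0, -0.0]
contact_force: [0.9, 3.1, 1.4]
width: 16.3
```

Call:
drive_tool([
  [[0, 0, 0.0003], [0, 0, 0], 0],
  [[0, 0, 0.0006], [0, 0, 0], 0],
  [[0, 0, 0.0008], [0, 0, 0], 0],
  [[0, 0, 0.0008], [0, 0, 0], 0],
  [[0, 0, 0.0008], [0, 0, 0], 0],
])

```text
clock: 12.95
eef_pos: [483.4, 17.3, 47.4]
orientation: [-0.0, -0.0, 1.0, -0.0]
contact_force: [0.0, 3.5, 0.1]
width: 16.2
```

Call:
drive_tool([
  [[0, -0.0003, 0.0003], [0, 0, 0], 0],
  [[0, -0.0006, 0.0006], [0, 0, 0], 0],
  [[0, -0.0009, 0.0009], [0, 0, 0], 0],
  [[0, -0.001, 0.001], [0, 0, 0], 0],
  [[0, -0.001, 0.001], [0, 0, 0], 0],
])

```text
clock: 13.45
eef_pos: [483.5, 16.4, 46.5]
orientation: [-0.0, -0.0, 1.0, 0.0]
contact_force: [-0.2, 3.7, 2.2]
width: 16.0
```

Call:
drive_tool([
  [[0, -0.0003, 0.0003], [0, 0, 0], 0],
  [[0, -0.0006, 0.0006], [0, 0, 0], 0],
  [[0, -0.0009, 0.0009], [0, 0, 0], 0],
  [[0, -0.001, 0.001], [0, 0, 0], 0],
  [[0, -0.001, 0.001], [0, 0, 0], 0],
])

```text
clock: 13.95
eef_pos: [483.6, 15.3, 45.5]
orientation: [0.0, -0.0, 1.0, 0.0]
contact_force: [-0.6, 4.4, 1.4]
width: 16.2
```

Call:
drive_tool([
  [[0, 0, 0.0008], [0, 0, 0], 0],
  [[0, 0, 0.0016], [0, 0, 0], 0],
  [[0, 0, 0.0024], [0, 0, 0], 0],
  [[0, 0, 0.003], [0, 0, 0], 0],
  [[0, 0, 0.003], [0, 0, 0], 0],
])

```text
clock: 14.45
eef_pos: [483.5, 15.3, 42.3]
orientation: [-0.0, -0.0, 1.0, -0.0]
contact_force: [0.2, 2.7, -0.0]
width: 16.2
```

```bash
python3 st.py
```

```text
14.45 [483.46  15.25  42.33] F [ 0.15  2.72 -0.04] M [ 0.678 -0.074  0.049] q [-1.e-04 -0.e+00  1.e+00 -2.e-04] w 16.2
```

Call:
drive_tool([
  [[0, 0.0002, 0.0005], [0, 0, 0], 0],
  [[0, 0.0003, 0.001], [0, 0, 0], 0],
  [[0, 0.0003, 0.0015], [0, 0, 0], 0],
  [[0, 0.0003, 0.002], [0, 0, 0], 0],
  [[0, 0.0003, 0.002], [0, 0, 0], 0],
])

```text
clock: 14.95
eef_pos: [483.5, 15.4, 40.5]
orientation: [0.0, 0.0, 1.0, -0.0]
contact_force: [0.3, -0.0, 1.7]
width: 16.0
```

Call:
drive_tool([
  [[0, 0, 0.0005], [0, 0, 0], 0],
  [[0, 0, 0.001], [0, 0, 0], 0],
  [[0, 0, 0.0015], [0, 0, 0], 0],
  [[0, 0, 0.0015], [0, 0, 0], 0],
  [[0, 0, 0.0015], [0, 0, 0], 0],
])

```text
clock: 15.45
eef_pos: [483.8, 15.5, 39.2]
orientation: [0.0, -0.0, 1.0, -0.0]
contact_force: [0.1, -0.4, 4.9]
width: 16.3
```

Call:
drive_tool([
  [[0, 0, 0.0004], [0, 0, 0], 0],
  [[0, 0, 0.0008], [0, 0, 0], 0],
  [[0, 0, 0.0012], [0, 0, 0], 0],
  [[0, 0, 0.0015], [0, 0, 0], 0],
  [[0, 0, 0.0015], [0, 0, 0], 0],
])

```text
clock: 15.95
eef_pos: [483.6, 15.6, 37.5]
orientation: [0.0, -0.0, 1.0, -0.0]
contact_force: [0.7, 0.4, 3.6]
width: 16.4
```

```bash
python3 st.py
```

```text
15.95 [483.62  15.58  37.46] F [0.69 0.37 3.56] M [ 0.096 -0.033  0.049] q [ 0.e+00 -1.e-04  1.e+00 -1.e-04] w 16.4
```

Call:
drive_tool([
  [[0, 0, 0.0006], [0, 0, 0], 0],
  [[0, 0, 0.0012], [0, 0, 0], 0],
  [[0, 0, 0.0018], [0, 0, 0], 0],
  [[0, 0, 0.0025], [0, 0, 0], 0],
  [[0, 0, 0.003], [0, 0, 0], 0],
])

```text
clock: 16.45
eef_pos: [483.5, 15.6, 34.4]
orientation: [-0.0, -0.0, 1.0, -0.0]
contact_force: [-0.1, -0.0, 3.6]
width: 15.7
```

Call:
drive_tool([
  [[0, 0, 0.0006], [0, 0, 0], 0],
  [[0, 0, 0.0012], [0, 0, 0], 0],
  [[0, 0, 0.0018], [0, 0, 0], 0],
  [[0, 0, 0.0025], [0, 0, 0], 0],
  [[0, 0, 0.003], [0, 0, 0], 0],
])

```text
clock: 16.95
eef_pos: [483.5, 15.7, 31.4]
orientation: [-0.0, -0.0, 1.0, -0.0]
contact_force: [-0.8, -1.0, 2.6]
width: 16.2
```

Call:
drive_tool([
  [[0, 0, 0.0006], [0, 0, 0], 0],
  [[0, 0, 0.0012], [0, 0, 0], 0],
  [[0, 0, 0.0018], [0, 0, 0], 0],
  [[0, 0, 0.0024], [0, 0, 0], 0],
  [[0, 0, 0.0028], [0, 0, 0], 0],
])

```text
clock: 17.45
eef_pos: [483.6, 15.7, 28.7]
orientation: [0.0, -0.0, 1.0, 0.0]
contact_force: [-0.1, 0.1, 5.0]
width: 16.3
```

Call:
drive_tool([
  [[0, 0, 0.0004], [0, 0, 0], 0],
  [[0, 0, 0.0008], [0, 0, 0], 0],
  [[0, 0, 0.0012], [0, 0, 0], 0],
  [[0, 0, 0.0014], [0, 0, 0], 0],
  [[0, 0, 0.0014], [0, 0, 0], 0],
])

```text
clock: 17.95
eef_pos: [483.5, 15.7, 27.3]
orientation: [0.0, -0.0, 1.0, -0.0]
contact_force: [0.1, -0.9, 3.0]
width: 16.3
```

Call:
drive_tool([
  [[0, 0, 0.0002], [0, 0, 0], 0],
  [[0, 0, 0.0004], [0, 0, 0], 0],
  [[0, 0, 0.0006], [0, 0, 0], 0],
  [[0, 0, 0.0006], [0, 0, 0], 0],
  [[0, 0, 0.0006], [0, 0, 0], 0],
])

```text
clock: 18.45
eef_pos: [483.6, 15.7, 26.7]
orientation: [0.0, -0.0, 1.0, 0.0]
contact_force: [-0.3, 0.7, 4.0]
width: 16.2
```

Call:
drive_tool([
  [[0, 0, 0.0002], [0, 0, 0], 0],
  [[0, 0, 0.0004], [0, 0, 0], 0],
  [[0, 0, 0.0006], [0, 0, 0], 0],
  [[0, 0, 0.0006], [0, 0, 0], 0],
  [[0, 0, 0.0006], [0, 0, 0], 0],
])

```text
clock: 18.95
eef_pos: [483.7, 15.7, 26.6]
orientation: [0.0, -0.0, 1.0, 0.0]
contact_force: [-2.3, 0.8, 8.7]
width: 16.4
```

```bash
python3 st.py
```

```text
18.95 [483.68  15.71  26.63] F [-2.35  0.83  8.68] M [ 0.013  0.385 -0.026] q [ 2.e-04 -0.e+00  1.e+00  1.e-04] w 16.4
```

Call:
drive_tool([
  [[0, 0, 0.0002], [0, 0, 0], 0],
  [[0, 0, 0.0003], [0, 0, 0], 0],
  [[0, 0, 0.0003], [0, 0, 0], 0],
  [[0, 0, 0.0003], [0, 0, 0], 0],
  [[0, 0, 0.0003], [0, 0, 0], 0],
])

```text
clock: 19.45
eef_pos: [483.7, 15.7, 26.6]
orientation: [0.0, -0.0, 1.0, 0.0]
contact_force: [-3.5, 0.6, 11.3]
width: 15.9
```

```bash
python3 st.py; python3 - <<'E'
from h import *
from plant import telemetry, cams
s=telemetry.state();c=cams.camera("wrist");pickle.dump((s,c),open("d6.pkl","wb"))
cv2.imwrite("pics/w10z.png",cv2.resize(c["img"][180:360,220:420,::-1],None,fx=4,fy=4,interpolation=cv2.INTER_CUBIC))
c=cams.camera("scene");cv2.imwrite("pics/s10z.png",cv2.resize(c["img"][190:300,230:370,::-1],None,fx=5,fy=5,interpolation=cv2.INTER_CUBIC))
E
```

```text
19.45 [483.7   15.68  26.57] F [-3.5   0.57 11.29] M [-0.039  0.557  0.004] q [ 2.e-04 -0.e+00  1.e+00  0.e+00] w 15.9
```

View pics/w10z.png

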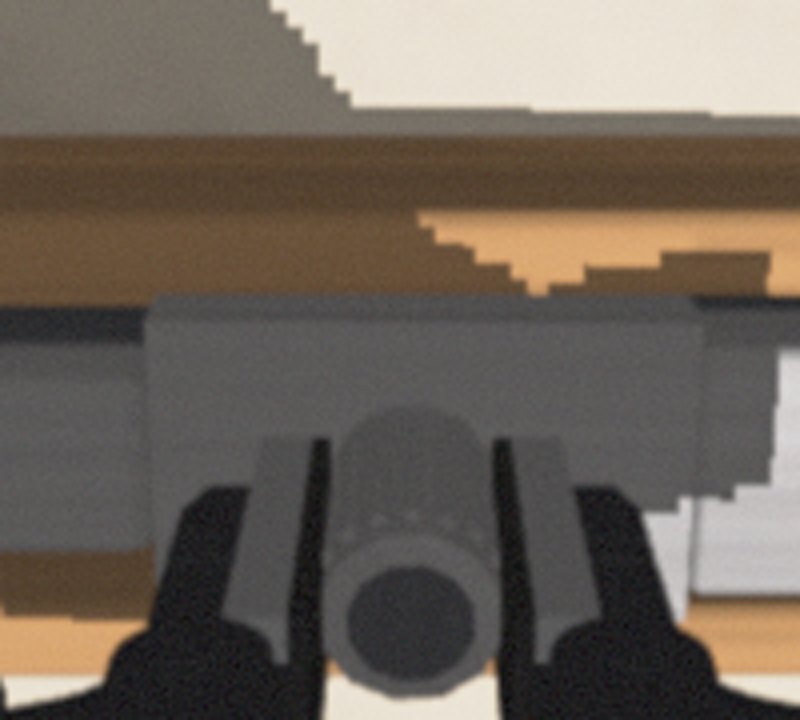

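View pics/s10z.png

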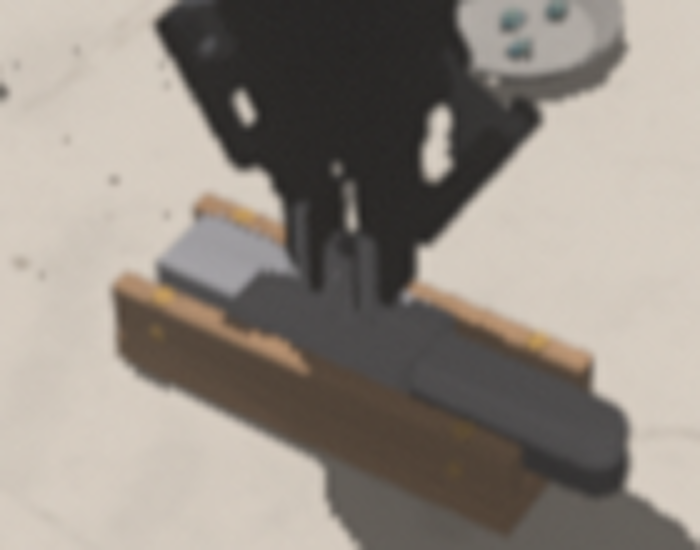

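Call:
drive_tool([
  [[0, 0, -0.0003], [0, 0, 0], 0],
  [[0, 0, -0.0005], [0, 0, 0], 0],
  [[0, 0, -0.0005], [0, 0, 0], 0.3],
  [[0, 0, -0.0005], [0, 0, 0], 0.45],
  [[0, 0, -0.0005], [0, 0, 0], 0.45],
])

```text
clock: 20.05
eef_pos: [483.1, 15.6, 25.9]
orientation: [-0.0, -0.0, 1.0, -0.0]
contact_force: [0.2, -0.5, -0.3]
width: 38.3
```

Call:
drive_tool([
  [[0, 0, 0], [0, 0, 0], 0.5],
  [[0, 0, -0.005], [0, 0, 0], 0.5],
  [[0, 0, -0.015], [0, 0, 0], 0.5],
  [[0, 0, -0.035], [0, 0, 0], 0.5],
  [[0, 0, -0.06], [0, 0, 0], 0.5],
])

```text
clock: 20.55
eef_pos: [482.8, 15.6, 87.0]
orientation: [-0.001, -0.0, 1.0, -0.0]
contact_force: [-0.3, 0.2, 0.5]
width: 42.5
```

Call:
drive_tool([
  [[0, 0, -0.025], [0, 0, 0], 0.5],
  [[0, 0, -0.04], [0, 0, 0], 0.5],
  [[0, 0, -0.04], [0, 0, 0], 0.5],
  [[0, 0, -0.04], [0, 0, 0], 0.5],
  [[0, 0, -0.04], [0, 0, 0], 0.5],
])

```text
clock: 21.05
eef_pos: [482.8, 15.6, 125.5]
orientation: [-0.001, -0.0, 1.0, -0.0]
contact_force: [0.6, -0.4, -0.5]
width: 42.8
```

```bash
python3 st.py; python3 - <<'E'
from h import *
from plant import telemetry, cams
s=telemetry.state();c=cams.camera("wrist");pickle.dump((s,c),open("d7.pkl","wb"))
cv2.imwrite("pics/w11z.png",cv2.resize(c["img"][150:350,170:470,::-1],None,fx=2.6,fy=2.6,interpolation=cv2.INTER_CUBIC))
print(proj(c,[483.6,15.7,70],s),proj(c,[483.6,15.7,40],s))
L=[]
c=cams.camera("scene");a=cv2.resize(c["img"][190:300,240:350,::-1],(390,390),interpolation=cv2.INTER_CUBIC)
c=cams.camera("side");b=cv2.resize(c["img"][190:300,270:380,::-1],(390,390),interpolation=cv2.INTER_CUBIC)
cv2.imwrite("pics/c11.png",cv2.hconcat([a,b]))
E
```

```text
21.05 [482.78  15.62 125.5 ] F [ 0.59 -0.42 -0.48] M [ 0.007  0.038 -0.007] q [-7.e-04 -0.e+00  1.e+00 -0.e+00] w 42.8
[[319.8550518  250.76872384]] [[320.04803521 236.84127631]]
```

View pics/w11z.png

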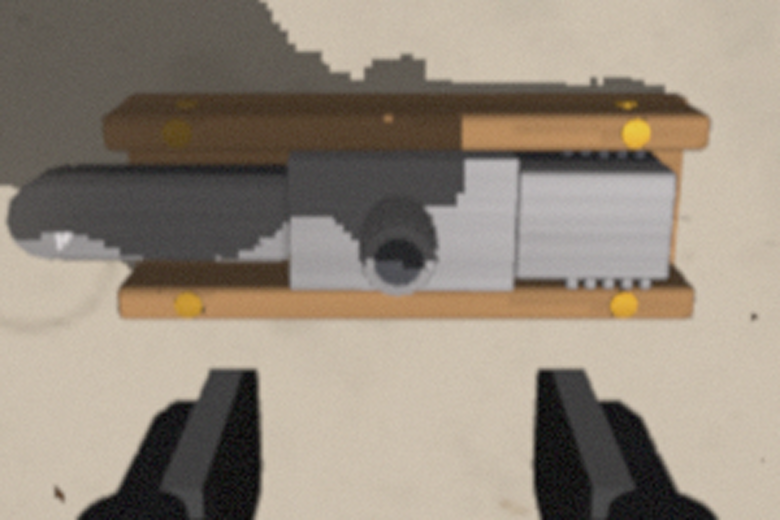

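View pics/c11.png

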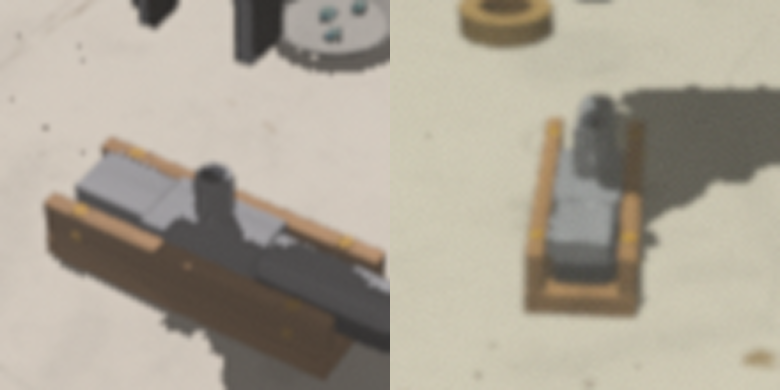

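```bash
python3 - <<'E'
from h import *
s,d=pickle.load(open("d0.pkl","rb"));s7,c7=pickle.load(open("d7.pkl","rb"))
k=110/390
pa=(212*k+240-.4,171*k+190-.4);pb=(207*k+270-.4,102*k+190-.4)
for z in (67,70,73):print(z,ray(d["scene"],pa,z).round(1),ray(d["side"],pb,z).round(1),ray(c7,(322.7,248.8),z,s7).round(1))
A,B=d["scene"],d["side"]
P=cv2.triangulatePoints(A["camera_matrix"]@A["view"][:3],B["camera_matrix"]@B["view"][:3],np.array(pa),np.array(pb));print((P[:3]/P[3]).T)
E
```

```text
67 [488.7  20.   67. ] [482.6 -19.4  67. ] [483.3  17.5  67. ]
70 [485.9  18.2  70. ] [482.4 -13.2  70. ] [482.3  17.4  70. ]
73 [483.2  16.3  73. ] [482.1  -6.9  73. ] [481.3  17.4  73. ]
[[479.49166913  11.93718529  80.34450023]]
```

```bash
python3 - <<'E'
from h import *
from plant import cams
out=[]
for n,(r,q,w) in {"scene":(205,255,80),"side":(195,285,80)}.items():
    c=cams.camera(n);k=6
    im=cv2.resize(c["img"][r:r+w,q:q+w,::-1],None,fx=k,fy=k,interpolation=cv2.INTER_CUBIC)
    raw=im.copy()
    t=np.linspace(0,2*np.pi,40)
    for z,col in [(40,(0,0,255)),(70,(0,255,0))]:
        P=np.c_[484+9*np.cos(t),15+9*np.sin(t),np.full(40,z)]
        p=((proj(c,P)-[q,r]+.5)*k).astype(np.int32);cv2.polylines(im,[p],True,col,1)
        print(n,z,proj(c,[484,15,z]))
    out.append(im);out.append(raw)
cv2.imwrite("pics/c12.png",cv2.resize(cv2.vconcat([cv2.hconcat(out[:2]),cv2.hconcat(out[2:])]),(600,600)))
E
```

```text
scene 40 [[300.83406199 252.31355866]]
scene 70 [[300.3512232  239.18764127]]
side 40 [[326.13898478 238.43750309]]
side 70 [[326.42269026 224.64424131]]
```

View pics/c12.png

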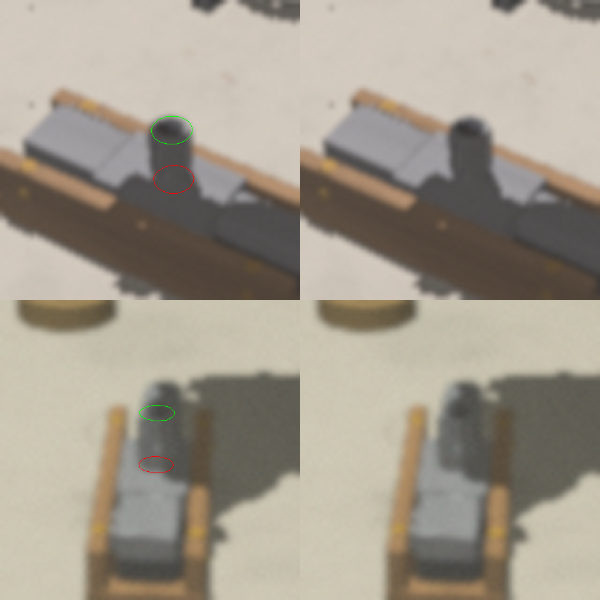

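```bash
python3 -c "
from plant import env
print(env.job_done())"
```

```text
the job is handed in; nothing more can be done
None
```

The two plier halves are joined. The pin is home through both eyes, and I handed the job in at about 21 s of the 54 s allowed. No verdict is reported.

**What I did**
- I took the pin from its block and put it through the upper eye.
- I slid the upper half about 12 mm towards −y, pressing down with about 4–5 N. The vertical force dropped as the tip found the lower eye.
- I pushed the pin past its spring grip at about 5 N. It stopped against the upper half, and I pressed to 11.3 N at most before releasing and lifting away.

**Last checks**
- **Seating:** the pin stopped 22.0 mm below where its tip first touched the lower half's top. That matches the 22 mm expected, from tip at 26 mm to tip at 4 mm.
- **Cameras:** the final scene, side and wrist pictures show the head where a seated, upright pin should be. Both halves look flat in the cradle.
- **Robot:** it was clear of everything, with contact force near zero.

**Problems and disagreements**
- My first close missed the pin (opening read 0.1 mm). The real fingertips sit about 22–25 mm behind the reported TCP, so I went lower and gripped again.
- The opening read about 16 mm on the 18 mm head.
- My first triangulation of the head top from the scene and side pictures came out about 10 mm too high. I put this down to mistaking the tip of the plier half behind it for the head in the side view; overlaying the expected outline on fresh pictures then agreed.
- While sliding, the side force reached about 6 N, more than I expected from friction alone.

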